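Press a sample pellet: shut the guard, pull four clicks, hold

TASK

Press the pellet that is loaded in the bench press: first push the press's clear guard door shut until its catch snaps in, and only then take the red grip of the ratchet lever and pull the lever down exactly four clicks from rest, never a fifth. The lever springs back if let go and the pellet must stay under load, so finish while still holding the lever steady on the fourth click, with the guard shut and the things around the press left where they are.

Things in the scene. Friction and masses are not known exactly. Their poses are not given: they have to be found in the camera images.
- press: Fixed bench pellet press: white casting, base 200 x 186 mm, head 165 to 247 mm high (ram and bushes up to 290 mm), clear guard box round the die with a front door. Origin: centre of the underside of the base, on the table. Its -x points out of the front (where the door is), +y to the side that carries the lever, +z up. Position and yaw vary.
- guard_door (a joint): Opening angle of the guard door in rad: 0 = shut against its stop, 0.4 to 0.95 at the start. The door stays where it is left. At about 0.084 rad a sprung roller catch resists (about 10 N at the knob, falling); past 0.035 rad it snaps the door to 0 and keeps it there.
- door_hinge (a point): Point on the door's vertical hinge line at knob height, 86 mm above the table; (-0.091, 0.090, 0.086) in the press's frame, on the lever side. The door: clear pane in an orange frame, 172 mm wide, 8 mm thick, 30 to 142 mm above the table; shut, it runs from the hinge towards the press's -y; it opens out of the front (-x).
- door_knob (a point): Centre of the flat outer face of the door's round black knob (28 mm diameter): 152 mm from the hinge line along the door, 34 mm out from the door's mid-plane, 86 mm above the table; the face looks out of the door. With the door shut it lies at (-0.125, -0.062, 0.086) in the press's frame.
- lever (a joint): Angle pulled down, rad; 0 at rest, end stop 1.36. A click every 0.2244: notch k is at k x 0.2244 and click k tips over into it at (k - 0.5) x 0.2244; fourth notch 0.898, a fifth click tips over at 1.010. A spring pulls it back to 0. The pull at the grip jumps up about 6 N on leaving a notch, then falls away to the next: 8 to 2 N from rest to notch 1, 10 to 5 N to notch 4, 11 N beyond.
- lever_pivot (a point): Point on the lever's axis level with the middle of the grip: (0, 0.130, 0.205) in the press's frame. The axis is horizontal, along the press's y.
- handgrip: Red revolving grip at the lever's end, a cylinder 22 mm thick, 80 mm long, along the press's y; the lever arm is 50 mm to the -y of its middle. It spins freely, so a gripper on it can keep its orientation. Origin: its middle, 150 mm from the lever's axis. Pulled by q it is at lever_pivot + 0.150 x (-cos(1.0 - q), 0, sin(1.0 - q)) in the press's frame (331 mm above the table at rest).
- timer: White kitchen-type timer, 58 x 62 x 18 mm, on the table in front of the press on the lever's side. Origin: centre of its underside.
- cup_a: Clear sample cup, 35 mm diameter, 55 mm high, on the table beside the press, on the side away from the lever. Origin: centre of its underside.
- spatula: Thin steel spatula, 9 x 155 x 4 mm, lying in front of the press. Origin: centre of its underside, long axis y.
- forceps: Steel forceps, 16 x 126 x 10 mm, lying in front of the press, towards the side away from the lever. Origin: centre of their underside, long axis y.

How it is judged:
By the outcome, as a careful person would: the job done as asked, in the order asked, and still so for the second after the job is handed in, while the arm keeps its last pose, push and grip.
It also fails if it takes over 61 s, if anything falls off the work surface, if the arm or the gripper's body presses on something with over 40 N, if the wrist force passes 120 N, or if a joint passes its speed limit or range.

ROBOT

A 6-joint arm with a two-finger parallel gripper is mounted at the origin on a cart in front of the work surface, level with it; the furniture and walls round the work are solid. World frame = base frame: x ahead of the robot, y to its left, z up, the work surface at z = 0. Lengths are in m, angles in degrees, forces in N, time in s.
With the tool pointing down it reaches from about 0.4 to 0.825 m from the base axis. Payload 7 kg.
Tool frame: the origin (TCP) lies at the very end of the fingers, on their centre line; the grasp point (between the pads) lies 19 mm behind it; x points along the fingers, z is the direction in which the jaws open and shut, and the axes are right-handed (so a half turn about x gives the same grasp; the last joint's range is limited). The gripper opens to 88 mm and grips with 3 to 60 N. Pads are 19 mm wide; open, the fingers measure 130 mm over their backs; the gripper's body (78 mm by 193 mm) begins 47 mm behind the grasp point.
Start: joints at [-54.597, 20.546, 0.682, 0, -70.136, -16.507], TCP at [0.219, -0.639, 0.227] pointing down, gripper open.
Joint ranges: [-176.03, 176.03], [-82.01, 121.73], [-58.28, 71.71], [-173.87, 95.51], [-174.79, -0.11], [-173.66, 173.66]. Speed limits (degrees/s): [136.94, 136.94, 172.46, 180, 180, 180].

INTERFACE

Orientations are given as [roll, pitch, yaw] about the fixed x, y, z axes, in that order (R = Rz(yaw) Ry(pitch) Rx(roll)).
In Python, from plant import * gives the robot as it stands.
- The arm moves only by the tool arm_command, never from a script. Its argument "commands" is one flat list of numbers, 5 for each row, row after row: the shift along the tool's x, y, z in mm, then the turn about the tool's x in degrees, then the opening in per cent of the stroke, from 0 (shut) to 100 (fully open). A call has 1 to 5 rows; each row shifts and turns the pose as measured when the row begins, along the tool's axes as they then stand; what a row does not reach is not made up. A row lasts 1/8 s, in which the tool goes at most 62.5 mm and 10.7 degrees, less where a joint would pass 70% of its speed; a pose out of reach is approached as far as the arm can. A call is refused whole if a number of a shift passes 62.5 or a number of a turn 10.7, either way. A call with a gripper value outside its range is refused whole. The fingers move at their own pace and stop on an object; the grip force is fixed at half the most. Time passes only in rows, so rows that do not move let the fingers close. It gives the time, the measured TCP pose, the force and the opening at its end, in the units of the state.
- get_obs(): the state, without advancing time (a new reading comes with each control period).
- snapshot(name): name is "scene" or "top"; returns a dict with "frame" (400x640x3 uint8, blue, green, red), "fov_y" (degrees; the focal length in pixels is half the picture's height over the tangent of half this angle, whatever the lens; pixels are square), "cx", "cy" (the principal point, pixels), "world_to_cam" (4x4, takes a point from world to camera coordinates). Camera axes: x right, y up, looking along -z (the intrinsics and any distortion apply to the point x, -y, -z); pixel columns grow to the right and rows downward; lengths in m; the calibration is good to about 2 mm. A picture is of the moment at which its call begins. There is no depth.
- close_job(): hands the job in, once; it reports no verdict.
The state is a dict: "clock": time; "joint_pos": joint angles; "qvel": joint speeds; "tau": joint torques, N m; "tool_pos": TCP position; "orientation": TCP orientation; "force": force on the tool from outside, world axes, zero at the start; "moment": the same for the moment, N m; "opening": finger opening in m.
Only numpy, scipy, OpenCV 4.12 (cv2) and the standard library are available. Lean on these libraries where they do the work, as an engineer would, in place of code of your own. Each camera call takes 0.05 s, during which the arm holds its last target. There are 200 camera calls.

## Working session

There is one attempt and no reset: what is moved stays moved. The work goes in short steps, Python scripts to look and compute and a tool call to move; the robot and the scene stay as the last step left them, time stands still between calls to the robot, and variables do not carry over. Pictures are saved under pics/ and viewed, about 8 in all and at most 12, crops included, and the job is handed in when it is done.

Besides the shell and the picture viewer there is one more tool, called after "Call:" as name(argument=value, ...) on one line, values as JSON. arm_command: Moves the arm, as the interface text tells. Its arguments: {"type":"object","properties":{"commands":{"type":"array"}},"required":["commands"]}

```bash
mkdir -p pics; ls
python3 - <<'E'
from plant import *
import cv2,json
for n in("scene","top"):
    s=snapshot(n); cv2.imwrite(f"pics/{n}0.png",s["frame"]); print(n,s["fov_y"],s["cx"],s["cy"],s["world_to_cam"],[k for k in s])
print(get_obs())
E
```

```text
pics
scene 43.95087926072132 316.3292259959947 198.00302187784695 [[-0.74683324 -0.66500013  0.0038649   0.276788  ]
 [ 0.34552493 -0.38306546  0.8566641  -0.46433111]
 [-0.56820123  0.64112064  0.51586014 -0.80100418]
 [ 0.          0.          0.          1.        ]] ['frame', 'fov_y', 'cx', 'cy', 'world_to_cam']
top 55.47228759425578 324.0181957611627 193.9862063884961 [[-0.008996   -0.99968199  0.02355816 -0.25866747]
 [ 0.98925465 -0.0054592   0.14610077 -0.60295885]
 [-0.1459257   0.02461934  0.98898917 -0.9531795 ]
 [ 0.          0.          0.          1.        ]] ['frame', 'fov_y', 'cx', 'cy', 'world_to_cam']
{'clock': 0.1, 'joint_pos': array([-5.45972015e+01,  2.05867360e+01,  6.37851942e-01, -1.76952975e-02,
       -7.01371913e+01, -1.65082944e+01]), 'qvel': array([ 0.05345431, -0.03830001,  0.0088731 ,  0.07979651, -0.09882678,
       -0.04980496]), 'tau': array([-1.39431158e-03, -5.84161341e+01,  2.93749559e+01,  7.01547727e+00,
        1.01702049e-02, -5.85125531e-05]), 'tool_pos': array([ 0.21841897, -0.63820125,  0.22571434]), 'orientation': array([  5.57115869,  89.91233133, 114.45963805]), 'force': array([-0.25716652, -0.42169139, -0.49999692]), 'moment': array([ 0.0256904 , -0.01027486, -0.02564103]), 'opening': 0.08730979603484727}
```

View pics/scene0.png

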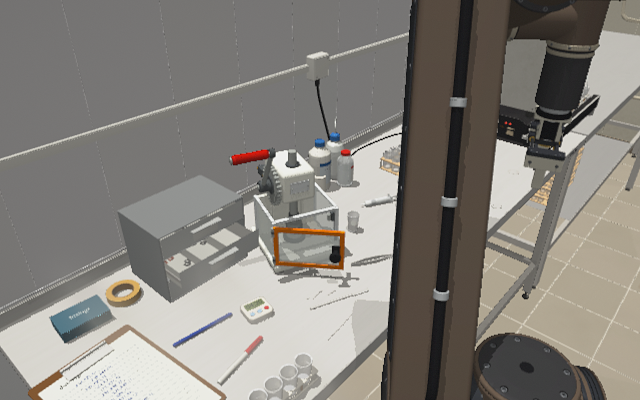

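View pics/top0.png

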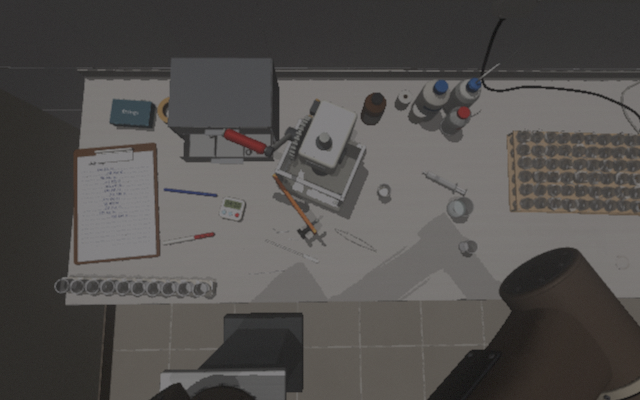

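The scene shows the press at about (295,210) and its orange door open, with the red grip at (250,157). In the top view the door runs from (277,178) to (315,234) and the grip from (225,133) to (265,150). I'll crop in for accurate points.

Run:
```python
import cv2,numpy as np
a=cv2.imread("pics/top0.png")[70:270,200:400]; b=cv2.imread("pics/scene0.png")[130:300,215:385]
a=cv2.convertScaleAbs(a,alpha=1.5)
A=cv2.resize(a,(600,600),interpolation=cv2.INTER_CUBIC);cv2.imwrite("pics/ca.png",A)
B=cv2.resize(b,(595,595),interpolation=cv2.INTER_CUBIC);cv2.imwrite("pics/cb.png",B)
```

```text
(no output)
```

View pics/ca.png

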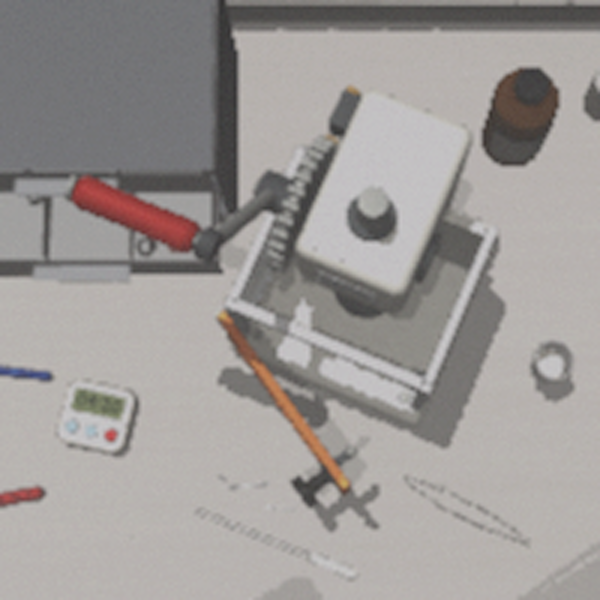

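View pics/cb.png

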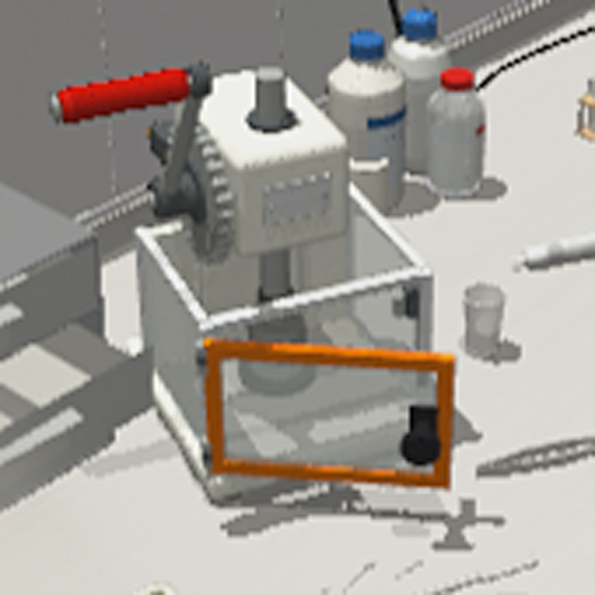

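Top crop: grip ends at (82,192) and (195,237), door top edge from (223,317) to (346,486). Scene crop: grip ends at (62,105) and (188,82), door corners at (207,341), (453,355), (448,488) and (215,470), knob face at (420,447). I'll fit the press pose and door angle to these.

```bash
cat > h.py <<'E'
import numpy as np, cv2
from scipy.optimize import least_squares
from scipy.spatial.transform import Rotation as Ro
from plant import *
def proj(s,P):
    P=np.atleast_2d(P); c=P@s["world_to_cam"][:3,:3].T+s["world_to_cam"][:3,3]
    f=s["frame"].shape[0]/2/np.tan(np.radians(s["fov_y"]/2))
    return np.c_[s["cx"]-f*c[:,0]/c[:,2], s["cy"]+f*c[:,1]/c[:,2]]
def W(p,P): # press->world
    P=np.atleast_2d(P); return P@Ro.from_euler('z',p[2]).as_matrix().T+[p[0],p[1],0]
def door(q,a,o,z):
    d=np.array([-np.sin(q),-np.cos(q)]);n=np.array([-np.cos(q),np.sin(q)])
    return np.r_[np.array([-.091,.09])+a*d+o*n, z]
def grip(q,y=0): return np.array([-.15*np.cos(1-q),.13+y,.205+.15*np.sin(1-q)])
def tool():
    o=get_obs(); return o, Ro.from_euler('xyz',o["orientation"],degrees=True).as_matrix()
E
python3 - <<'E'
from h import *
S={n:snapshot(n) for n in("top","scene")}
T=lambda u,v:(200+u/3,70+v/3); C=lambda u,v:(215+u/3.5,130+v/3.5)
def pts(q): return [("top",T(82,192),grip(0,.04)),("top",T(195,237),grip(0,-.04)),("top",T(223,317),door(q,0.0,0,.142)),("top",T(346,486),door(q,.172,0,.142)),
("scene",C(60,105),grip(0,.04)),("scene",C(188,82),grip(0,-.04)),("scene",C(207,341),door(q,0,.004,.142)),("scene",C(453,355),door(q,.172,.004,.142)),("scene",C(448,488),door(q,.172,.004,.03)),("scene",C(215,470),door(q,0,.004,.03)),("scene",C(420,447),door(q,.152,.034,.086))]
def r(p): return np.concatenate([proj(S[c],W(p,P))[0]-uv for c,uv,P in pts(p[3])])
best=min((least_squares(r,[.6,-.2,y,.6],loss="soft_l1") for y in(-.8,-.4,0,.4)),key=lambda s:s.cost)
p=best.x; print(p,np.degrees(p[2])); print(r(p).reshape(-1,2).round(1)); np.save("p.npy",p)
print("grip0",W(p,grip(0)),"grip4",W(p,grip(.8976)),"knob",W(p,door(p[3],.152,.034,.086)),"knob0",W(p,door(0,.152,.034,.086)),"hinge",W(p,[-.091,.09,.086]))
# timer, etc: table back-projection from top crop
s=S["top"]
for n,uv,z in[("timer",(97,418),.018),("drawer handle R",(130,270),.1),("cab corner R",(220,170),.2),("drawer corner",(225,265),.1)]:
    f=lambda x:proj(s,[x[0],x[1],z])[0]-T(*uv)
    print(n,least_squares(f,[.6,0]).x)
E
```

```text
[ 0.68510133 -0.26040597 -0.39847363  0.54609311] -22.830857114410424
[[-0.1 -0.2]
 [ 0.8  0.5]
 [-0.1 -1.7]
 [ 1.5  0.2]
 [ 0.6  0.2]
 [-0.9 -0.1]
 [-1.5  0.3]
 [ 0.7  0.7]
 [ 0.6  0. ]
 [-1.9  0.5]
 [ 0.2  0.7]]
grip0 [[ 0.6608471  -0.10914434  0.33122065]] grip4 [[ 0.59801893 -0.08269398  0.22033317]] knob [[ 0.49306772 -0.203686    0.086     ]] knob0 [[ 0.54583779 -0.26904703  0.086     ]] hinge [[ 0.63615187 -0.14214798  0.086     ]]
timer [ 0.56521774 -0.01787606]
drawer handle R [ 0.68067516 -0.05985509]
cab corner R [ 0.73412142 -0.14519644]
drawer corner [ 0.68470891 -0.13910399]
```

```bash
cat >> h.py <<'E'
def plan(target,ydir=None,step=60,op=0,n=None):
    """rows to bring the TCP to target with tool y along +-ydir (horizontal)"""
    o,R=tool(); t=o["tool_pos"]; ang=0
    if ydir is not None:
        y=R.T@np.r_[ydir,0]; ang=np.degrees(np.arctan2(y[2],y[1])); ang=(ang+90)%180-90
    d=np.array(target)-t
    n=n or int(max(np.ceil(np.linalg.norm(d)*1000/step),np.ceil(abs(ang)/10),1))
    print("t",o["clock"].round(2),"tcp",t.round(4),"F",o["force"].round(1),"open",round(o["opening"],4),"toolx",R[:,0].round(3),"ang",round(ang,1),"n",n)
    for i in range(n):
        Ri=R@Ro.from_euler('x',ang*i/n,degrees=True).as_matrix()
        print((Ri.T@d*1000/n).round(0).tolist(),round(ang/n,1),op)
p=np.load("p.npy"); Rp=Ro.from_euler('z',p[2]).as_matrix()
def knobpose(q,gap): # TCP target with finger side `gap` off knob face, and door normal
    k=W(p,door(q,.152,.034+.0095+gap,.083))[0]; nn=(Rp@[-np.cos(q),np.sin(q),0])[:2]
    return k,nn
E
python3 - <<'E'
from h import *
k,nn=knobpose(p[3],.035); k[2]=.227; print(k,nn); plan(k,nn)
E
```

```text
[ 0.46698654 -0.16763019  0.227     ] [-0.58609398  0.81024308]Traceback (most recent call last):
  File "<stdin>", line 2, in <module>
  File "h.py", line 24, in plan
    print("t",o["clock"].round(2),"tcp",t.round(4),"F",o["force"].round(1),"open",round(o["opening"],4),"toolx",R[:,0].round(3),"ang",round(ang,1),"n",n)
              ^^^^^^^^^^^^^^^^
AttributeError: 'float' object has no attribute 'round'
```

```bash
sed -i 's/o\["clock"\].round(2)/round(o["clock"],2)/' h.py
python3 - <<'E'
from h import *
k,nn=knobpose(p[3],.035); k[2]=.227; plan(k,nn)
E
```

```text
t 0.2 tcp [ 0.2185 -0.6384  0.226 ] F [ 0.4 -0.5  0.2] open 0.0872 toolx [-0.     0.001 -1.   ] ang 73.0 n 9
[-0.0, -43.0, 41.0] 8.1 0
[-0.0, -37.0, 46.0] 8.1 0
[-0.0, -30.0, 51.0] 8.1 0
[-0.0, -23.0, 55.0] 8.1 0
[-0.0, -15.0, 57.0] 8.1 0
[-0.0, -6.0, 59.0] 8.1 0
[-0.0, 2.0, 59.0] 8.1 0
[-0.0, 10.0, 58.0] 8.1 0
[-0.0, 18.0, 56.0] 8.1 0
```

Call:
arm_command(commands=[0,-43,41,8,0,0,-37,46,8,0,0,-30,51,8,0,0,-23,55,8,0,0,-15,57,8,0])

```text
clock: 0.82
tool_pos: [0.3597, -0.373, 0.2235]
orientation: [63.7, 89.8, 131.0]
force: [1.2, 0.6, 0.8]
opening: 0.043
```

Run:
```python
from h import *
k,nn=knobpose(p[3],.035); k[2]=.227; plan(k,nn); print(get_obs()["joint_pos"])
```

```text
t 0.82 tcp [ 0.3597 -0.373   0.2235] F [1.2 0.6 0.8] open 0.043 toolx [-0.003  0.003 -1.   ] ang 31.4 n 4
[-1.0, -5.0, 58.0] 7.9 0
[-1.0, 3.0, 58.0] 7.9 0
[-1.0, 11.0, 57.0] 7.9 0
[-1.0, 19.0, 55.0] 7.9 0
[-24.3883006    5.97946041 -18.93026323  -0.10101837 -65.29085643
 -88.27162352]
```

Call:
arm_command(commands=[0,-5,58,8,0,0,3,58,8,0,0,11,57,8,0,0,19,55,8,0,0,0,0,0,0])

```text
clock: 1.45
tool_pos: [0.4732, -0.1575, 0.2248]
orientation: [49.2, 89.8, 83.6]
force: [-0.2, -0.5, -0.8]
opening: 0.001
```

Run:
```python
from h import *
k,nn=knobpose(p[3],.035); plan(k,nn)
```

```text
t 1.45 tcp [ 0.4732 -0.1575  0.2248] F [-0.2 -0.5 -0.8] open 0.001 toolx [ 0.     0.003 -1.   ] ang -1.5 n 3
[47.0, -2.0, -4.0] -0.5 0
[47.0, -2.0, -4.0] -0.5 0
[47.0, -2.0, -4.0] -0.5 0
```

Call:
arm_command(commands=[47,-2,-4,0,0,47,-2,-4,0,0,46,-2,-4,-1,0,0,0,0,0,0])

```text
clock: 1.95
tool_pos: [0.4671, -0.1696, 0.0828]
orientation: [1.1, 89.8, 36.8]
force: [-0.6, -0.5, 0.4]
opening: 0.0006
```

Run:
```python
from h import *
s=snapshot("top")["frame"][130:280,230:390]; cv2.imwrite("pics/d1.png",cv2.resize(cv2.convertScaleAbs(s,alpha=1.5),None,fx=3.7,fy=3.7,interpolation=cv2.INTER_CUBIC))
for q in(p[3],.4,.25,.12,.04,0.):
    k,nn=knobpose(q,0); print(round(q,2)); plan(k,nn)
```

```text
0.55
t 2.0 tcp [ 0.469  -0.1697  0.0849] F [ 0.2 -1.1  0.7] open 0.0007 toolx [ 0.007  0.002 -1.   ] ang -0.2 n 1
[2.0, -32.0, -0.0] -0.2 0
0.4
t 2.0 tcp [ 0.469  -0.1697  0.0849] F [ 0.2 -1.1  0.7] open 0.0007 toolx [ 0.007  0.002 -1.   ] ang -8.6 n 1
[2.0, -55.0, -5.0] -8.6 0
0.25
t 2.0 tcp [ 0.469  -0.1697  0.0849] F [ 0.2 -1.1  0.7] open 0.0007 toolx [ 0.007  0.002 -1.   ] ang -17.2 n 2
[1.0, -39.0, -3.0] -8.6 0
[1.0, -38.0, -9.0] -8.6 0
0.12
t 2.0 tcp [ 0.469  -0.1697  0.0849] F [ 0.2 -1.1  0.7] open 0.0007 toolx [ 0.007  0.002 -1.   ] ang -24.6 n 3
[1.0, -33.0, -2.0] -8.2 0
[1.0, -32.0, -6.0] -8.2 0
[1.0, -31.0, -11.0] -8.2 0
0.04
t 2.0 tcp [ 0.469  -0.1697  0.0849] F [ 0.2 -1.1  0.7] open 0.0007 toolx [ 0.007  0.002 -1.   ] ang -29.2 n 3
[1.0, -37.0, -1.0] -9.7 0
[1.0, -36.0, -7.0] -9.7 0
[1.0, -35.0, -13.0] -9.7 0
0.0
t 2.0 tcp [ 0.469  -0.1697  0.0849] F [ 0.2 -1.1  0.7] open 0.0007 toolx [ 0.007  0.002 -1.   ] ang -31.5 n 4
[1.0, -29.0, -0.0] -7.9 0
[1.0, -29.0, -4.0] -7.9 0
[1.0, -28.0, -8.0] -7.9 0
[1.0, -27.0, -12.0] -7.9 0
```

View pics/d1.png

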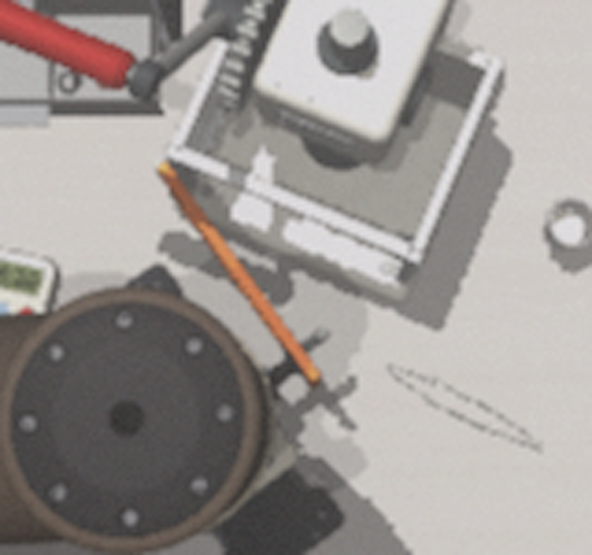

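The tool is beside the knob, with the fingers at the outer face and the wrist flange centre at (127,416). Before pushing, I'll check the flange against the press head at the shut position.

Run:
```python
from h import *
s=snapshot("top");t=get_obs()["tool_pos"]
z=least_squares(lambda z:proj(s,[t[0],t[1],z[0]])[0]-[264.3,242.4],[.3]); print("flange z",z.x,z.fun)
zz=z.x[0]
for uv in[(264.3-36,242.4),(264.3+36,242.4)]: print(least_squares(lambda x:proj(s,[x[0],x[1],zz])[0]-uv,[.5,-.2]).x)
for uv in[(299.3,157.3),(333.3,169),(324.5,102),(356,113)]:
    x=least_squares(lambda x:proj(s,[x[0],x[1],.24])[0]-uv,[.5,-.2]).x; print("head",Rp.T@np.r_[x-p[:2],0])
```

```text
flange z [0.50712829] [ 0.67083278 -3.08694054]
[ 0.4667013  -0.11942413]
[ 0.46585875 -0.21824393]
head [-0.05119443  0.03757243  0.        ]
head [-0.04686876 -0.03947808  0.        ]
head [0.08489611 0.03494001 0.        ]
head [ 0.08834405 -0.03829005  0.        ]
```

Call:
arm_command(commands=[2,-28,0,0,0,0,-12,-2,-4,0,0,-14,-1,-5,0,0,0,0,0,0])

```text
clock: 2.55
tool_pos: [0.5072, -0.217, 0.0953]
orientation: [-45.6, 88.6, -0.6]
force: [0.9, 0.4, 0.6]
opening: 0.0002
```

Run:
```python
from h import *
for q in(.25,.12):
    k,nn=knobpose(q,0); print(round(q,2)); plan(k,nn,step=20)
```

```text
0.25
t 2.55 tcp [ 0.5072 -0.217   0.0953] F [0.9 0.4 0.6] open 0.0002 toolx [ 0.025 -0.    -1.   ] ang -7.8 n 2
[6.0, -8.0, -6.0] -3.9 0
[6.0, -7.0, -7.0] -3.9 0
0.12
t 2.55 tcp [ 0.5072 -0.217   0.0953] F [0.9 0.4 0.6] open 0.0002 toolx [ 0.025 -0.    -1.   ] ang -15.3 n 3
[4.0, -12.0, -5.0] -5.1 0
[4.0, -12.0, -6.0] -5.1 0
[4.0, -11.0, -7.0] -5.1 0
```

Call:
arm_command(commands=[11,3,-2,0,0,0,0,0,0,0])

```text
clock: 2.8
tool_pos: [0.5043, -0.216, 0.0857]
orientation: [-45.6, 88.4, -0.7]
force: [-0.1, -0.3, 0.0]
opening: 0.0006
```

Run:
```python
from h import *
for q in(.25,.12):
    k,nn=knobpose(q,0); print(round(q,2)); plan(k,nn,step=12)
s=snapshot("scene")["frame"][130:300,215:385]; cv2.imwrite("pics/d2.png",cv2.resize(s,(595,595),interpolation=cv2.INTER_CUBIC))
```

```text
0.25
t 2.8 tcp [ 0.5043 -0.216   0.0857] F [-0.1 -0.3  0. ] open 0.0006 toolx [ 0.028 -0.    -1.   ] ang -8.0 n 2
[1.0, -9.0, -6.0] -4.0 0
[1.0, -9.0, -6.0] -4.0 0
0.12
t 2.8 tcp [ 0.5043 -0.216   0.0857] F [-0.1 -0.3  0. ] open 0.0006 toolx [ 0.028 -0.    -1.   ] ang -15.4 n 4
[1.0, -10.0, -3.0] -3.9 0
[1.0, -10.0, -4.0] -3.9 0
[1.0, -9.0, -4.0] -3.9 0
[1.0, -9.0, -5.0] -3.9 0
```

View pics/d2.png

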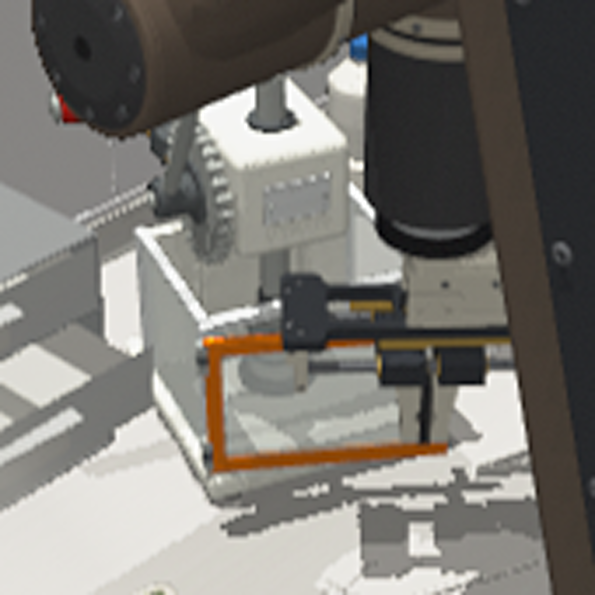

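The door is partly closed: its bottom edge now runs (215,470) to (447,448). The fingers are on the knob, so I'll keep pushing along the arc.

Call:
arm_command(commands=[2,-9,-3,-4,0,2,-9,-4,-4,0,2,-8,-4,-4,0,0,0,0,0,0])

```text
clock: 3.35
tool_pos: [0.5177, -0.2408, 0.0814]
orientation: [-58.7, 88.3, -1.5]
force: [-0.2, -0.3, 0.3]
opening: 0.0006
```

Run:
```python
from h import *
for q in(.12,.04):
    k,nn=knobpose(q,0); print(round(q,2)); plan(k,nn,step=8)
```

```text
0.12
t 3.35 tcp [ 0.5177 -0.2408  0.0814] F [-0.2 -0.3  0.3] open 0.0006 toolx [ 0.029 -0.001 -1.   ] ang -3.1 n 2
[-1.0, -5.0, -4.0] -1.5 0
[-1.0, -5.0, -4.0] -1.5 0
0.04
t 3.35 tcp [ 0.5177 -0.2408  0.0814] F [-0.2 -0.3  0.3] open 0.0006 toolx [ 0.029 -0.001 -1.   ] ang -7.6 n 4
[-0.0, -6.0, -2.0] -1.9 0
[-0.0, -6.0, -3.0] -1.9 0
[-0.0, -6.0, -3.0] -1.9 0
[-0.0, -6.0, -3.0] -1.9 0
```

Call:
arm_command(commands=[0,-5,-4,-2,0,0,-5,-4,-2,0])

```text
clock: 3.6
tool_pos: [0.5215, -0.252, 0.0817]
orientation: [-62.1, 88.3, -1.0]
force: [-0.2, 1.2, 0.3]
opening: 0.0003
```

Call:
arm_command(commands=[0,-5,-2,-1,0,0,-5,-2,-1,0])

```text
clock: 3.85
tool_pos: [0.5235, -0.2569, 0.0808]
orientation: [-49.9, 88.8, 13.0]
force: [-14.1, 20.3, 12.8]
opening: 0.0004
```

Run:
```python
from h import *
for q in(.04,.0):
    k,nn=knobpose(q,0); print(round(q,2)); plan(k,nn,step=5)
```

```text
0.04
t 3.85 tcp [ 0.5235 -0.2569  0.0808] F [-14.1  20.3  12.8] open 0.0004 toolx [ 0.02   0.005 -1.   ] ang -1.9 n 3
[-1.0, -3.0, 0.0] -0.6 0
[-1.0, -3.0, -0.0] -0.6 0
[-1.0, -3.0, -0.0] -0.6 0
0.0
t 3.85 tcp [ 0.5235 -0.2569  0.0808] F [-14.1  20.3  12.8] open 0.0004 toolx [ 0.02   0.005 -1.   ] ang -4.2 n 4
[-0.0, -4.0, -0.0] -1.1 0
[-0.0, -4.0, -0.0] -1.1 0
[-0.0, -4.0, -0.0] -1.1 0
[-0.0, -4.0, -1.0] -1.1 0
```

Call:
arm_command(commands=[-5,0,0,0,0,0,0,0,0,0])

```text
clock: 4.1
tool_pos: [0.5225, -0.2559, 0.0856]
orientation: [-46.0, 88.9, 16.9]
force: [0.0, 0.5, -0.1]
opening: 0.0007
```

Run:
```python
from h import *
k,nn=knobpose(0,0); plan(k,nn,step=5); print(get_obs()["moment"])
s=snapshot("top")["frame"][130:280,230:390]; cv2.imwrite("pics/d3.png",cv2.resize(cv2.convertScaleAbs(s,alpha=1.5),None,fx=3.7,fy=3.7,interpolation=cv2.INTER_CUBIC))
```

```text
t 4.1 tcp [ 0.5225 -0.2559  0.0856] F [ 0.   0.5 -0.1] open 0.0007 toolx [ 0.018  0.005 -1.   ] ang -4.3 n 4
[1.0, -4.0, -0.0] -1.1 0
[1.0, -4.0, -1.0] -1.1 0
[1.0, -4.0, -1.0] -1.1 0
[1.0, -4.0, -1.0] -1.1 0
[-0.1009575   0.04416458 -0.02944947]
```

View pics/d3.png

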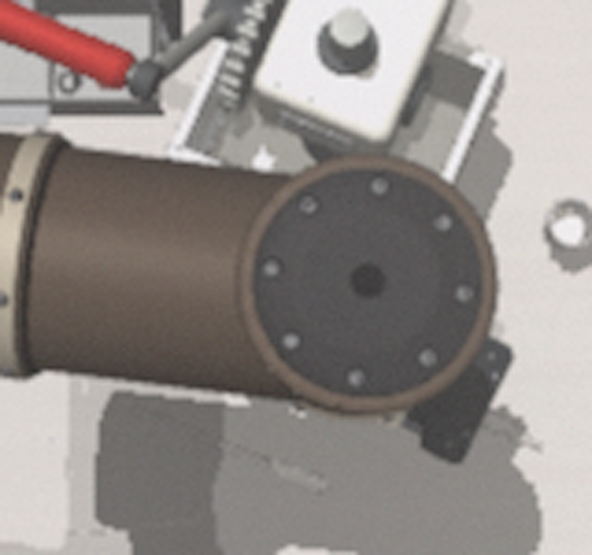

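The wrist is over the knob and clear of the head, and the force is back to zero. The last contact pushed upward, so the gripper's body may have touched the door top. I'll raise the tool a little and push again.

Call:
arm_command(commands=[-5,0,0,-2,0,0,-3,-1,-2,0])

```text
clock: 4.4
tool_pos: [0.5233, -0.2575, 0.0905]
orientation: [-44.0, 89.0, 23.0]
force: [-7.8, 7.8, 5.3]
opening: 0.0003
```

Call:
arm_command(commands=[0,-5,-1,0,0])

```text
clock: 4.53
tool_pos: [0.5236, -0.2583, 0.09]
orientation: [-16.4, 89.2, 50.6]
force: [-15.3, 18.3, 13.3]
opening: 0.0004
```

Run:
```python
from h import *
k,nn=knobpose(0,0); plan(k,nn,step=5); o,R=tool();f=o["force"]; print("n,t force",f[:2]@nn,f[:2]@[-nn[1],nn[0]], R[:,1],nn)
```

```text
t 4.53 tcp [ 0.5236 -0.2583  0.09  ] F [-15.3  18.3  13.3] open 0.0004 toolx [ 0.008  0.01  -1.   ] ang -0.1 n 4
[2.0, -4.0, -0.0] -0.0 0
[2.0, -4.0, -0.0] -0.0 0
[2.0, -4.0, -0.0] -0.0 0
[2.0, -4.0, -0.0] -0.0 0
n,t force 21.210595223336767 -10.910664021429236 [-0.92087431  0.38984193 -0.00371076] [-0.92165432  0.38801201]
```

Run:
```python
from h import *
s=snapshot("scene"); 
for q in(.05,.1,.15,.2): print(q,[((proj(s,W(p,door(q,a,o,z)))[0]-[235,170])*6).round().tolist() for a,o,z in((.172,.004,.142),(.172,.004,.03),(.152,.034,.1))])
i=s["frame"][170:270,235:365]; cv2.imwrite("pics/d4.png",cv2.resize(i,None,fx=6,fy=6,interpolation=cv2.INTER_CUBIC)); print(get_obs()["force"])
```

```text
0.05 [[625.0, 257.0], [618.0, 473.0], [609.0, 389.0]]
0.1 [[633.0, 267.0], [626.0, 485.0], [613.0, 400.0]]
0.15 [[640.0, 278.0], [632.0, 496.0], [615.0, 411.0]]
0.2 [[646.0, 289.0], [638.0, 508.0], [617.0, 422.0]]
[-10.47080197  11.48250962   8.94997872]
```

View pics/d4.png

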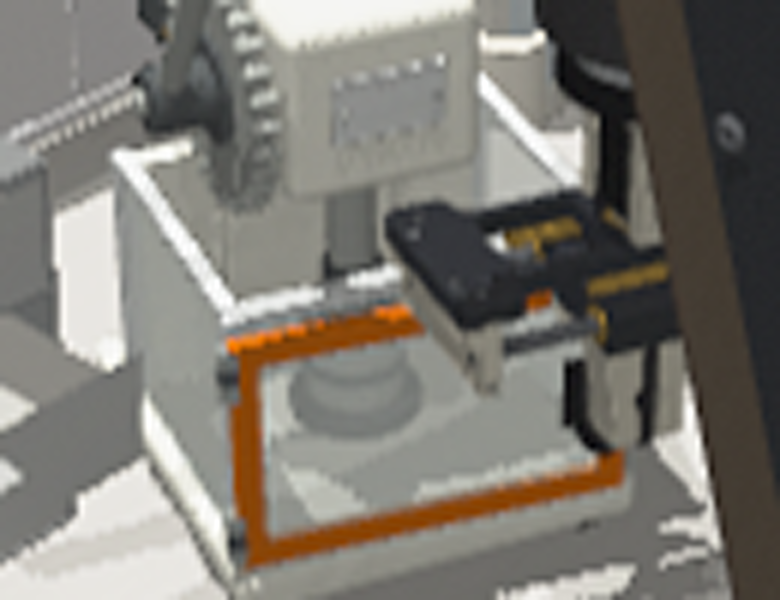

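The door is nearly shut: its bottom corner at (624,483) gives q ≈ 0.09, which is where the catch starts to resist. I'll push harder.

Call:
arm_command(commands=[0,-8,0,0,0])

```text
clock: 4.7
tool_pos: [0.524, -0.2588, 0.0892]
orientation: [41.4, 89.1, 108.5]
force: [-25.0, 18.2, 24.6]
opening: 0.0002
```

Run:
```python
from h import *
k,nn=knobpose(0,0); plan(k,nn,step=5); o,R=tool();f=o["force"]; print("n,t force",f[:2]@nn,f[:2]@[-nn[1],nn[0]],o["moment"],o["tau"])
```

```text
t 4.7 tcp [ 0.524  -0.2588  0.0892] F [-25.   18.2  24.6] open 0.0002 toolx [-0.005  0.015 -1.   ] ang -0.1 n 4
[2.0, -4.0, -0.0] -0.0 0
[2.0, -4.0, -0.0] -0.0 0
[2.0, -4.0, -0.0] -0.0 0
[2.0, -4.0, -0.0] -0.0 0
n,t force 30.068599500847597 -7.076081229011425 [6.94813734 9.20444466 0.28892998] [ -3.12880039 -41.97461843  33.12327504   9.82516855  10.28987199
  -0.25419678]
```

Run:
```python
from h import *
s=snapshot("scene"); o,R=tool(); t=o["tool_pos"]; print(t,o["force"])
for h in(.05,.066,.09):
  for a in(.039,-.039):
    for b in(.0965,-.0965):
      P=t+R@[-h,a,b]; print(h,a,b,(Rp.T@(P-[p[0],p[1],0])).round(3),((proj(s,P)[0]-[235,170])*6).round())
print("TCP",((proj(s,t)[0]-[235,170])*6).round(), "rail?",[((proj(s,W(p,[-.091,y,z]))[0]-[235,170])*6).round() for y in(.09,-.09) for z in(.142,.15,.16)])
```

```text
[ 0.52375592 -0.25883403  0.08894359] [-20.34385126  16.10107411  16.49209226]
0.05 0.039 0.0965 [-0.188  0.035  0.141] [457. 439.]
0.05 0.039 -0.0965 [-0.188 -0.158  0.138] [891. 323.]
0.05 -0.039 0.0965 [-0.11   0.035  0.14 ] [374. 336.]
0.05 -0.039 -0.0965 [-0.11  -0.158  0.137] [792. 231.]
0.066 0.039 0.0965 [-0.187  0.035  0.157] [457. 404.]
0.066 0.039 -0.0965 [-0.188 -0.158  0.154] [894. 290.]
0.066 -0.039 0.0965 [-0.109  0.034  0.156] [374. 302.]
0.066 -0.039 -0.0965 [-0.11  -0.158  0.153] [795. 199.]
0.09 0.039 0.0965 [-0.187  0.034  0.181] [457. 351.]
0.09 0.039 -0.0965 [-0.187 -0.159  0.178] [899. 238.]
0.09 -0.039 0.0965 [-0.109  0.034  0.18 ] [373. 251.]
0.09 -0.039 -0.0965 [-0.109 -0.159  0.177] [798. 150.]
TCP [630. 432.] rail? [array([228., 340.]), array([227., 324.]), array([226., 303.]), array([629., 237.]), array([630., 221.]), array([630., 201.])]
```

Run:
```python
from h import *
s=snapshot("top")
for z in(.15,.16):
  for u,v in[(228,298),(236,312),(335,337),(328,350),(428,390),(437,375)]:
    x=least_squares(lambda x:proj(s,[x[0],x[1],z])[0]-[200+u/3,70+v/3],[.5,-.2]).x; print(z,u,v,(Rp.T@np.r_[x-p[:2],0]).round(4))
o,R=tool();print(o["force"],o["tau"])
```

```text
0.15 228 298 [-0.0803  0.0892  0.    ]
0.15 236 312 [-0.0883  0.0789  0.    ]
0.15 335 337 [-0.0768 -0.001   0.    ]
0.15 328 350 [-0.0885  0.0001  0.    ]
0.15 428 390 [-0.0878 -0.0846  0.    ]
0.15 437 375 [-0.0741 -0.0867  0.    ]
0.16 228 298 [-0.0819  0.0874  0.    ]
0.16 236 312 [-0.0897  0.0772  0.    ]
0.16 335 337 [-0.0784 -0.0017  0.    ]
0.16 328 350 [-0.09   -0.0006  0.    ]
0.16 428 390 [-0.0893 -0.0844  0.    ]
0.16 437 375 [-0.0757 -0.0865  0.    ]
[-20.75417934  15.71612454  16.62826455] [ -3.11755724 -43.50922823  32.83387899   9.50359672   8.00294012
  -0.05789474]
```

Call:
arm_command(commands=[-3,-10,0,0,0])

```text
clock: 4.92
tool_pos: [0.5237, -0.259, 0.0894]
orientation: [68.2, 88.2, 135.1]
force: [-21.9, 20.1, 5.9]
opening: 0.0003
```

Run:
```python
from h import *
k,nn=knobpose(0,0); plan(k,nn,step=5); o,R=tool();f=o["force"]; print("n,t force",f[:2]@nn,f[:2]@[-nn[1],nn[0]],o["moment"],o["joint_pos"])
```

```text
t 4.92 tcp [ 0.5237 -0.259   0.0894] F [-21.9  20.1   5.9] open 0.0003 toolx [-0.023  0.022 -0.999] ang -0.2 n 4
[1.0, -4.0, -0.0] -0.0 0
[1.0, -4.0, -0.0] -0.0 0
[1.0, -4.0, -0.0] -0.0 0
[1.0, -4.0, -0.0] -0.0 0
n,t force 28.03911291950501 -10.035423109062311 [7.24484022 8.04520277 0.24233334] [  -7.90237013   20.1629418   -18.97936209   -1.38706389  -52.32522477
 -104.25317183]
```

```bash
cat >> h.py <<'E'
def doorq():
    """door angle from the orange bottom frame edge in the scene view"""
    s=snapshot("scene"); h=cv2.cvtColor(s["frame"],cv2.COLOR_BGR2HSV)
    m=((h[...,0]>6)&(h[...,0]<18)&(h[...,1]>170)&(h[...,2]>90)); m[:180]=0;m[290:]=0
    ys,xs=np.nonzero(m); k=(xs>270)&(xs<350); lo=[]
    for x in range(282,338):
        c=ys[xs==x]
        if len(c): lo.append((x,c.max()+1))
    lo=np.array(lo)
    def r(v):
        a=proj(s,W(p,[door(v[0],t,.004,.03+v[1]) for t in(.01,.165)]))
        return (np.interp(lo[:,0],a[:,0],a[:,1])-lo[:,1])
    v=least_squares(r,[.1,0],loss="soft_l1"); return v.x, np.abs(r(v.x)).mean(), len(lo)
E
python3 - <<'E'
from h import *
print(doorq(), get_obs()["force"])
E
```

```text
(array([0.08787533, 0.00099635]), np.float64(0.2536308030253923), 56) [-22.56019866  19.21015765  12.02949956]
```

Call:
arm_command(commands=[0,25,0,0,0,0,0,0,0,0])

```text
clock: 5.22
tool_pos: [0.4992, -0.2486, 0.09]
orientation: [71.1, 88.0, 138.2]
force: [0.5, -0.3, 1.3]
opening: 0.0003
```

Run:
```python
from h import *
print(doorq())
k,nn=knobpose(.09,0); plan(k,nn)
s=snapshot("scene"); i=s["frame"][170:270,235:365]; cv2.imwrite("pics/d5.png",cv2.resize(i,None,fx=6,fy=6,interpolation=cv2.INTER_CUBIC))
```

```text
(array([0.10360285, 0.00096479]), np.float64(0.24869050798922032), 56)
t 5.28 tcp [ 0.5006 -0.249   0.0902] F [ 1.4 -0.4  0.7] open 0.0003 toolx [-0.025  0.023 -0.999] ang 5.1 n 1
[6.0, -27.0, 4.0] 5.1 0
```

View pics/d5.png

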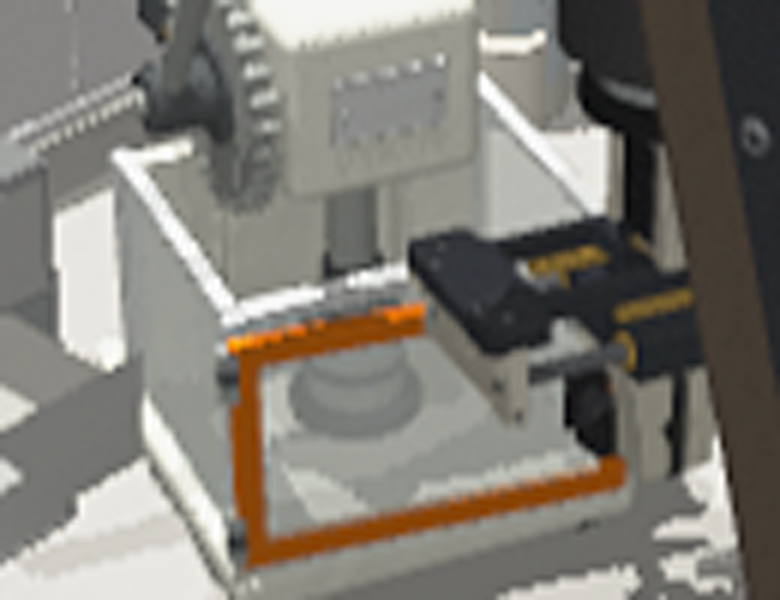

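When I backed off, the door sprang from 0.088 back to 0.104. So this is the catch ramp with its peak close by, and nothing is jamming the door. I'll re-engage a little lower and give one firm push, aimed no further than the shut position.

Call:
arm_command(commands=[4,-12,3,4,0,2,-6,1,0,0,0,0,0,0,0])

```text
clock: 5.7
tool_pos: [0.522, -0.254, 0.0844]
orientation: [71.9, 88.3, 135.1]
force: [0.5, 0.4, -0.2]
opening: 0.0006
```

Run:
```python
from h import *
for q in (.09,0):
    k,nn=knobpose(q,0); plan(k,nn)
```

```text
t 5.7 tcp [ 0.522  -0.254   0.0844] F [ 0.5  0.4 -0.2] open 0.0006 toolx [-0.022  0.021 -1.   ] ang 1.2 n 1
[1.0, -5.0, 0.0] 1.2 0
t 5.7 tcp [ 0.522  -0.254   0.0844] F [ 0.5  0.4 -0.2] open 0.0006 toolx [-0.022  0.021 -1.   ] ang -4.0 n 1
[1.0, -19.0, -3.0] -4.0 0
```

Call:
arm_command(commands=[0,-18,-3,-2,0])

```text
clock: 5.82
tool_pos: [0.5293, -0.2614, 0.0826]
orientation: [76.3, 87.5, 141.5]
force: [-9.8, -0.0, -0.8]
opening: 0.0003
```

Run:
```python
from h import *
print(doorq())
for q in (.09,0):
    k,nn=knobpose(q,0); plan(k,nn)
```

```text
(array([0.05232219, 0.00135242]), np.float64(0.2533547302094798), 55)
t 5.88 tcp [ 0.5333 -0.2639  0.0826] F [-14.    9.1   4.3] open 0.0004 toolx [-0.03   0.024 -0.999] ang 3.4 n 1
[-0.0, 10.0, 4.0] 3.4 0
t 5.88 tcp [ 0.5333 -0.2639  0.0826] F [-14.    9.1   4.3] open 0.0004 toolx [-0.03   0.024 -0.999] ang -1.7 n 1
[-1.0, -4.0, 0.0] -1.7 0
```

Call:
arm_command(commands=[0,-6,0,-1,0])

```text
clock: 6.0
tool_pos: [0.5331, -0.2645, 0.0816]
orientation: [78.8, 87.1, 145.3]
force: [-18.9, 13.9, 17.5]
opening: 0.0004
```

Run:
```python
from h import *
print(doorq())
k,nn=knobpose(0,0); plan(k,nn)
```

```text
(array([0.01240705, 0.00113769]), np.float64(0.2483582969957078), 54)
t 6.05 tcp [ 0.533  -0.2646  0.0814] F [-15.8  11.   13.3] open 0.0004 toolx [-0.042  0.029 -0.999] ang -0.6 n 1
[-2.0, -4.0, 1.0] -0.6 0
```

Call:
arm_command(commands=[0,20,0,0,0,0,30,0,0,0,0,0,0,0,0])

```text
clock: 6.42
tool_pos: [0.485, -0.2443, 0.0838]
orientation: [79.7, 87.0, 146.4]
force: [-0.1, 0.1, -0.7]
opening: 0.0005
```

Run:
```python
from h import *
print(doorq(),doorq())
t=W(p,grip(0))[0]; t[:2]+=(Rp@[0,.01,0])[:2]; tgt=np.r_[t[:2],.40]
print(tgt); plan([.49,-.245,.40],Rp[:2,1]); print(get_obs()["joint_pos"])
```

```text
(array([0.01257633, 0.00103207]), np.float64(0.24771831671278713), 54) (array([0.01257633, 0.00103207]), np.float64(0.24771831671278713), 54)
[ 0.66472722 -0.09992779  0.4       ]
t 6.53 tcp [ 0.487  -0.245   0.0839] F [ 0.  -0.6  0.3] open 0.0005 toolx [-0.042  0.028 -0.999] ang 89.6 n 9
[-35.0, 1.0, 0.0] 10.0 0
[-35.0, 1.0, 0.0] 10.0 0
[-35.0, 2.0, -0.0] 10.0 0
[-35.0, 1.0, -0.0] 10.0 0
[-35.0, 1.0, -1.0] 10.0 0
[-35.0, 1.0, -1.0] 10.0 0
[-35.0, 1.0, -1.0] 10.0 0
[-35.0, 1.0, -1.0] 10.0 0
[-35.0, 1.0, -1.0] 10.0 0
[  -7.06929257   17.95535697  -23.260477     -1.6617196   -51.3814175
 -105.15255359]
```

The door angle reads the same (0.0126, which is just measurement bias) pushed and released, whereas before it sprang back. So it is latched. Next I raise the tool and turn it by −90°, because a positive turn would exceed J6's range.

Call:
arm_command(commands=[-35,1,0,-10,30,-35,0,0,-10,60,-35,0,0,-10,60,-35,0,0,-10,60,-35,0,0,-10,60])

```text
clock: 7.15
tool_pos: [0.496, -0.2509, 0.2613]
orientation: [30.4, 86.9, 148.8]
force: [1.7, -0.8, 0.3]
opening: 0.0451
```

Call:
arm_command(commands=[-35,0,0,-10,60,-35,0,0,-10,60,-35,0,0,-10,60,-35,0,0,-8,60,0,0,0,0,60])

```text
clock: 7.78
tool_pos: [0.5067, -0.2573, 0.4097]
orientation: [-10.5, 87.4, 147.4]
force: [0.3, 0.2, -0.7]
opening: 0.0527
```

Run:
```python
from h import *
t=W(p,grip(0))[0]; t[:2]+=(Rp@[0,.01,0])[:2]; plan(np.r_[t[:2],.40],Rp[:2,1],step=50,op=60); o,R=tool(); print(o["joint_pos"],R)
```

```text
t 7.78 tcp [ 0.5067 -0.2573  0.4097] F [ 0.3  0.2 -0.7] open 0.0527 toolx [-0.039  0.025 -0.999] ang 0.7 n 5
[1.0, -41.0, -17.0] 0.1 60
[1.0, -41.0, -17.0] 0.1 60
[1.0, -41.0, -17.0] 0.1 60
[1.0, -41.0, -17.0] 0.1 60
[1.0, -41.0, -17.0] 0.1 60
[ -7.97351238   8.57455032   8.24391846  -1.09893961 -92.06163949
 -14.21078337] [[-0.0386776  -0.37748014 -0.92520959]
 [ 0.02477118 -0.92598007  0.37675895]
 [-0.99894466 -0.0083464   0.04516532]]
```

Call:
arm_command(commands=[1,-41,-17,0,60,1,-41,-17,0,60,1,-41,-17,0,60,1,-41,-17,0,60,0,0,0,0,60])

```text
clock: 8.4
tool_pos: [0.6373, -0.1285, 0.4003]
orientation: [-8.9, 87.3, 148.5]
force: [-0.5, -0.5, 0.5]
opening: 0.0526
```

Run:
```python
from h import *
t=W(p,grip(0))[0]; t[:2]+=(Rp@[0,.01,0])[:2]
o,R=tool(); tgt=t+R[:,0]*.019
plan(np.r_[tgt[:2],.36],Rp[:2,1],step=50,op=60); plan(tgt,Rp[:2,1],step=50,op=60)
s=snapshot("scene"); i=s["frame"][90:230,190:330]; cv2.imwrite("pics/e1.png",cv2.resize(i,None,fx=4,fy=4,interpolation=cv2.INTER_CUBIC))
```

```text
t 8.4 tcp [ 0.6373 -0.1285  0.4003] F [-0.5 -0.5  0.5] open 0.0526 toolx [-0.041  0.025 -0.999] ang 0.3 n 2
[20.0, -18.0, -8.0] 0.1 60
[20.0, -18.0, -8.0] 0.1 60
t 8.4 tcp [ 0.6373 -0.1285  0.4003] F [-0.5 -0.5  0.5] open 0.0526 toolx [-0.041  0.025 -0.999] ang 0.3 n 2
[44.0, -18.0, -9.0] 0.1 60
[44.0, -18.0, -9.0] 0.1 60
```

View pics/e1.png

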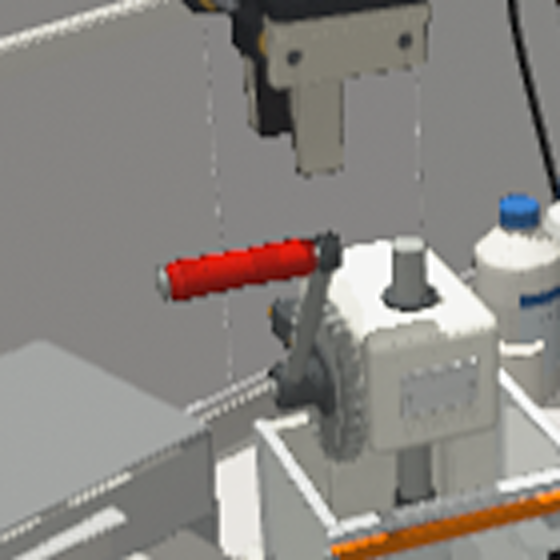

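The fingers hang above and to the right of the grip, which runs (170,280) to (325,250). The door frame now lies parallel to the guard rail and the cabinet top is well below. I'll move over the grip, then down.

Call:
arm_command(commands=[0,-20,-9,0,60,0,-18,-9,0,60,0,0,0,0,60])

```text
clock: 8.82
tool_pos: [0.6692, -0.1013, 0.3999]
orientation: [-8.4, 87.3, 148.9]
force: [0.6, 0.2, -0.2]
opening: 0.0527
```

```bash
cat >> h.py <<'E'
def gp(q,y=.01):
    o,R=tool(); return W(p,grip(q,y))[0]+R[:,0]*.019
E
python3 - <<'E'
from h import *
plan(gp(0),Rp[:2,1],step=40,op=60)
E
```

```text
t 8.82 tcp [ 0.6692 -0.1013  0.3999] F [ 0.6  0.2 -0.2] open 0.0527 toolx [-0.041  0.024 -0.999] ang 0.1 n 3
[29.0, 0.0, 0.0] 0.0 60
[29.0, 0.0, 0.0] 0.0 60
[29.0, 0.0, 0.0] 0.0 60
```

Call:
arm_command(commands=[29,0,0,0,60,29,0,0,0,60,27,0,0,0,60,0,0,0,0,60])

```text
clock: 9.32
tool_pos: [0.666, -0.1003, 0.314]
orientation: [-9.2, 87.4, 148.0]
force: [0.8, -0.5, 0.4]
opening: 0.0522
```

Run:
```python
from h import *
plan(gp(0),Rp[:2,1],step=40,op=60)
s=snapshot("scene"); i=s["frame"][90:230,190:330]; cv2.imwrite("pics/e2.png",cv2.resize(i,None,fx=4,fy=4,interpolation=cv2.INTER_CUBIC))
```

```text
t 9.32 tcp [ 0.666  -0.1003  0.314 ] F [ 0.8 -0.5  0.4] open 0.0522 toolx [-0.038  0.024 -0.999] ang 0.0 n 1
[2.0, 0.0, 2.0] 0.0 60
```

View pics/e2.png

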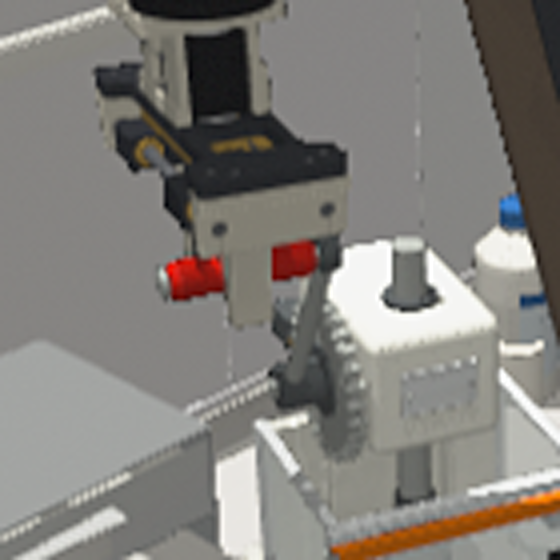

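The front finger hangs in front of the grip's middle, at (245,280). Closing now.

Call:
arm_command(commands=[2,0,2,0,30,0,0,0,0,0,0,0,0,0,0,0,0,0,0,0,0,0,0,0,0])

```text
clock: 10.0
tool_pos: [0.6647, -0.0996, 0.3179]
orientation: [-13.7, 87.7, 143.5]
force: [1.4, -0.7, -1.2]
opening: 0.0211
```

Run:
```python
from h import *
plan(gp(0),Rp[:2,1],step=40,op=0)
```

```text
t 10.0 tcp [ 0.6647 -0.0996  0.3179] F [ 1.4 -0.7 -1.2] open 0.0211 toolx [-0.033  0.024 -0.999] ang 0.0 n 1
[6.0, 0.0, 0.0] 0.0 0
```

```bash
cat >> h.py <<'E'
import os
def lever(qs,save=False):
    o,R=tool(); g=Rp.T@(o["tool_pos"]-R[:,0]*.019-[p[0],p[1],0])
    if save: np.save("off.npy",g-grip(0))
    off=np.load("off.npy"); c=g-off
    q=1-np.arctan2(c[2]-.205,-c[0]); r=np.hypot(c[2]-.205,c[0])
    print("t",round(o["clock"],2),"q",q.round(3),"r",r.round(4),"y",c[1].round(4),"F",o["force"].round(1),"open",round(o["opening"],4),"toolx",R[:,0].round(3))
    for b in qs:
        print(round(b,3),(R.T@Rp@(grip(b)+off-g+[0,.0,0])*1000).round(0)); g=grip(b)+off
E
python3 - <<'E'
from h import *
lever([.08,.16,.24,.32,.40],True); print(np.load("off.npy"))
E
```

```text
t 10.0 q 0.0 r 0.15 y 0.13 F [ 1.4 -0.7 -1.2] open 0.0211 toolx [-0.033  0.024 -0.999]
0.08 [ 7.  0. 10.]
0.16 [8. 0. 9.]
0.24 [9. 0. 8.]
0.32 [9. 0. 8.]
0.4 [10.  0.  7.]
[0.00062259 0.0100833  0.0056407 ]
```

Call:
arm_command(commands=[7,0,10,0,0,8,0,9,0,0,9,0,8,0,0])

```text
clock: 10.38
tool_pos: [0.6459, -0.0912, 0.3013]
orientation: [-34.7, 88.7, 122.5]
force: [-2.4, 0.7, 10.9]
opening: 0.0216
```

Run:
```python
from h import *
lever([.22,.3,.38,.46])
```

```text
t 10.38 q 0.178 r 0.1498 y 0.1304 F [-2.4  0.7 10.9] open 0.0216 toolx [-0.012  0.019 -1.   ]
0.22 [4. 0. 5.]
0.3 [9. 0. 8.]
0.38 [10.  0.  7.]
0.46 [10.  0.  6.]
```

Call:
arm_command(commands=[9,0,8,0,0,10,0,8,0,0,11,0,7,0,0,11,0,7,0,0])

```text
clock: 10.88
tool_pos: [0.624, -0.0816, 0.2726]
orientation: [-115.9, 88.9, 41.3]
force: [-0.6, -1.5, 6.8]
opening: 0.0213
```

Run:
```python
from h import *
q=.42
lever([.42,.5,.58,.66])
```

```text
t 10.88 q 0.43 r 0.1501 y 0.1307 F [-0.6 -1.5  6.8] open 0.0213 toolx [ 0.014  0.012 -1.   ]
0.42 [-1.  1. -1.]
0.5 [10.  0.  6.]
0.58 [11.  0.  5.]
0.66 [11.  0.  5.]
```

Call:
arm_command(commands=[10,0,6,0,0,11,0,5,0,0,11,0,5,0,0,11,0,4,0,0])

```text
clock: 11.38
tool_pos: [0.61, -0.0754, 0.2403]
orientation: [-144.2, 88.0, 13.1]
force: [-1.4, -0.4, 7.4]
opening: 0.0215
```

Run:
```python
from h import *
lever([.76,.80,.84,.88])
```

```text
t 11.38 q 0.67 r 0.1503 y 0.1309 F [-1.4 -0.4  7.4] open 0.0215 toolx [ 0.034  0.008 -0.999]
0.76 [13.  1.  4.]
0.8 [6. 0. 1.]
0.84 [6. 0. 1.]
0.88 [6. 0. 1.]
```

Call:
arm_command(commands=[8,0,3,0,0,7,0,2,0,0,6,0,1,0,0])

```text
clock: 11.75
tool_pos: [0.6069, -0.074, 0.2277]
orientation: [-151.1, 87.4, 6.4]
force: [-8.4, 3.6, 12.5]
opening: 0.0213
```

Run:
```python
from h import *
lever([.86,.9])
```

```text
t 11.75 q 0.758 r 0.1502 y 0.131 F [-8.4  3.6 12.5] open 0.0213 toolx [ 0.046  0.005 -0.999]
0.86 [15.  1.  3.]
0.9 [6. 0. 1.]
```

Call:
arm_command(commands=[8,0,2,0,0,6,0,1,0,0])

```text
clock: 12.0
tool_pos: [0.6049, -0.0731, 0.2177]
orientation: [-152.7, 87.1, 4.8]
force: [-5.4, 2.0, 10.0]
opening: 0.0213
```

Run:
```python
from h import *
lever([.86,.9])
```

```text
t 12.0 q 0.826 r 0.1504 y 0.131 F [-5.4  2.  10. ] open 0.0213 toolx [ 0.051  0.004 -0.999]
0.86 [5. 1. 1.]
0.9 [6. 0. 1.]
```

Call:
arm_command(commands=[7,0,1,0,0,6,0,1,0,0])

```text
clock: 12.25
tool_pos: [0.6036, -0.0725, 0.2076]
orientation: [-153.7, 86.9, 3.8]
force: [-1.7, 0.2, 7.9]
opening: 0.0212
```

Run:
```python
from h import *
lever([.9])
```

```text
t 12.25 q 0.894 r 0.1504 y 0.131 F [-1.7  0.2  7.9] open 0.0212 toolx [ 0.055  0.004 -0.999]
0.9 [ 1.  1. -0.]
```

Call:
arm_command(commands=[2,0,0,0,0])

```text
clock: 12.38
tool_pos: [0.6036, -0.0725, 0.2068]
orientation: [-154.0, 86.8, 3.6]
force: [-4.5, 1.8, 9.4]
opening: 0.0209
```

Run:
```python
from h import *
for i in range(5):
    s=snapshot("scene"); lever([])
print(doorq())
i=s["frame"][130:290,190:350]; cv2.imwrite("pics/f.png",cv2.resize(i,None,fx=3.7,fy=3.7,interpolation=cv2.INTER_CUBIC))
```

```text
t 12.43 q 0.899 r 0.1504 y 0.131 F [-4.4  1.7  8.3] open 0.0212 toolx [ 0.056  0.004 -0.998]
t 12.47 q 0.899 r 0.1504 y 0.131 F [-4.2  2.2  8.1] open 0.0212 toolx [ 0.056  0.004 -0.998]
t 12.53 q 0.898 r 0.1504 y 0.1309 F [-4.9  1.4  7.7] open 0.021 toolx [ 0.056  0.003 -0.998]
t 12.57 q 0.898 r 0.1504 y 0.131 F [-4.4  2.2  7. ] open 0.0208 toolx [ 0.056  0.003 -0.998]
t 12.62 q 0.898 r 0.1504 y 0.131 F [-4.5  1.8  7.5] open 0.0213 toolx [ 0.056  0.004 -0.998]
(array([0.00879605, 0.00087746]), np.float64(1.1465670765453855), 56)
```

View pics/f.png

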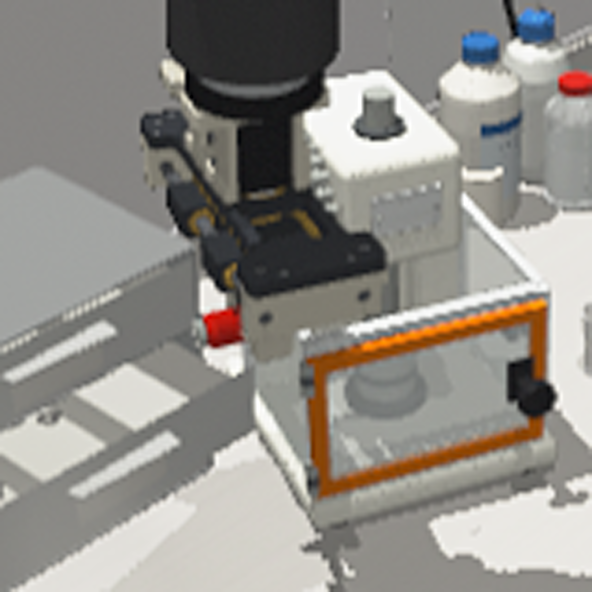

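The door sits flush and shut, with its frame at (305,360) to (545,300) parallel to the rail. The gripper holds the red grip at (222,328), and the lever reads 0.898 and steady, which is notch 4. Handing in.

Run:
```python
from h import *
print(close_job()); lever([])
```

```text
the job is handed in; nothing more can be done
None
the job is handed in; nothing more can be done
```

I shut the guard door first, then pulled the lever to the fourth click and handed in while still holding it, at about 12.6 s on the robot clock.

- **Lever:** It read 0.898–0.899 rad over the last 0.2 s (notch 4 is 0.898) and came no nearer to a fifth click (1.010). The gripper was closed on the grip at 21 mm against a force of about 9 N. This angle comes from the measured tool position, because the lever has no sensor of its own.
- **Door:** It read 0.0126 rad both while pushed and after I let go, and it looked flush in the last picture. On an earlier try it had sprung back to about 0.10. I take 0.0126 as zero with a small measurement bias. The last automatic reading (0.009) is poor, because the gripper spoiled the fit.
- **Catch:** It took more than the stated 10 N. Pushes of about 30 N stalled on it, and one firmer push got past. The highest force I read was about 40 N in total, on the fingertips at the knob. My contact estimate put none of that on the gripper body, but readings came only at the end of each move, so a short peak could have been missed.
- **Tool tilt:** The tool ended about 3° off vertical, which did not affect the grip.
- **Surroundings:** I kept clear of the timer, cup, spatula and forceps, but I did not measure their positions again at the end.

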